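# Make up two test sets on the sample bench

## Task

Make up the two test sets on the bench: in the long white tray put the large foil-lidded tub into the wide bay, lengthwise along the tray, with the small foil-lidded tub centred on top of it the same way round, and the brown shouldered bottle into the narrow bay; in the short steel tray put the wide jar into the wider bay and the slim vial into the narrower one. Keep every container upright throughout, set each one down flat without dropping it, and leave the marker pen, the stack of dishes and the wash bottle where they are.

Things in the scene. Friction and masses are not known exactly. Their poses are not given: they have to be found in the camera images.
- big_tub_mid (a point): The large rectangular foil-lidded tub: cream plastic, flat silver foil lid, 100 long (its x) x 62 wide (its y) x 46 mm high, sides nearly straight. Loose, about 0.2 kg. This point is the centre of the thing, half-way up, z up when upright.
- small_tub_mid (a point): The small rectangular foil-lidded tub, of the same make: 62 long (its x) x 48 wide (its y) x 40 mm high. Loose, about 0.1 kg. This point is the centre of the thing, half-way up, z up when upright.
- jar_mid (a point): The wide sample jar: clear straight jar with a broad flat white screw lid. 54 mm across the body, 57 mm across the lid (the top 16 mm), 71 mm high. Loose, about 0.12 kg. This point is the centre of the thing, half-way up, z up when upright.
- bottle_mid (a point): The shouldered reagent bottle: brown glass with a narrow black cap. Body 42 mm across up to 56 mm above its foot, then a neck and a cap 25 mm across; 84 mm high in all. Loose, about 0.11 kg. This point is the centre of the thing, half-way up, z up when upright.
- vial_mid (a point): The slim vial: clear straight tube with a metal cap, 28 mm across (cap 30 mm across, the top 20 mm), 85 mm high, flat foot. Loose, about 45 g. This point is the centre of the thing, half-way up, z up when upright.
- long_tray: The long shallow white plastic tray with two bays, fixed to the bench (it does not slide). All sizes in mm. Outside 205 along its x, 130 along its y; floor 3 thick, all walls and the divider 3 thick with their tops 16 above the bench. Origin: the centre of its underside, on the bench; z up. Wide bay: 126 (x) x 124 (y), centred at x = -36.5, y = 0. Narrow bay: 70 (x) x 124 (y), centred at x = +64.5, y = 0.
- short_tray: The short shallow stainless-steel tray with two bays and small wire carrying loops at its ends, fixed to the bench (it does not slide). All sizes in mm. Outside 153 along its x (without the loops), 96 along its y; floor 3 thick, all walls and the divider 3 thick with their tops 16 above the bench. Origin: the centre of its underside, on the bench; z up. Wider bay: 84 (x) x 90 (y), centred at x = -31.5, y = 0. Narrower bay: 60 (x) x 90 (y), centred at x = +43.5, y = 0.
- marker_mid (a point): A black marker pen lying on the bench, 140 mm long (along its x), 16 mm thick; not part of the job. This point is its centre.
- dishes_mid (a point): A stack of three round culture dishes, 91 mm across, 45 mm high; not part of the job. This point is its centre.
- wash_bottle_mid (a point): A white wash bottle with a bent spout, 66 mm across and about 183 mm high to the top of the spout, which reaches 60 mm out along its -x; not part of the job. This point is on its axis, 72 mm above its foot.
Mind the look-alikes: they are no part of the job. Leave any orange look-alike of the short_tray alone.

How it is judged:
By the outcome, as a careful person would: the job done as asked, in the order asked, and still so for the second after the job is handed in, with the robot touching nothing.
It also fails if it takes over 128 s, if anything falls off the work surface, if the arm or the gripper's body presses on something with over 40 N, if the wrist force passes 120 N, or if a joint passes its speed limit or range.

## Robot

A 6-joint arm with a two-finger parallel gripper is mounted at the origin on the work surface. World frame = base frame: x ahead of the robot, y to its left, z up, the work surface at z = 0. Lengths are in m, angles in degrees, forces in N, time in s.
With the tool pointing down it reaches from about 0.35 to 0.875 m from the base axis. Payload 4.2 kg.
Tool frame: the origin (TCP) lies at the very end of the fingers, on their centre line; the grasp point (between the pads) lies 19 mm behind it; z points along the fingers, y is the line along which they close (so a half turn about z gives the same grasp; the last joint's range is limited). The gripper opens to 87 mm and grips with 3 to 60 N. Pads are 19 mm wide; open, the fingers measure 117 mm over their backs; the gripper's body (75 mm by 190 mm) begins 51 mm behind the grasp point.
Start: joints at [85.692, 22.042, 0.453, 0, -68.411, -14.817], TCP at [0.205, 0.59, 0.223] pointing down, gripper open.
Joint ranges: [-179.83, 179.83], [-69.29, 118.12], [-61.27, 80.66], [-181.25, 117.63], [-171.15, -9.14], [-177.46, 177.46]. Speed limits (degrees/s): [159.86, 159.86, 180, 180, 180, 180].

## Interface

Orientations are given as a 3x3 rotation matrix whose columns are the frame's x, y, z axes.
In Python, from station import sense, cams, r gives the robot as it stands. The module is installed in compiled form; this text tells all that it offers.
- The arm moves only by the tool step_arm, never from a script. Its argument "targets" is text: rows parted by semicolons, each of 4 numbers parted by spaces: the shift along the tool's x, y, z in cm, then the turn about the tool's z in degrees. In form: x y z turn; .... A call has 1 to 12 rows; each row shifts and turns the commanded pose from where the row before left it, along the tool's axes as they then stand; what a row does not reach is not made up. A row lasts 1/12 s, in which the tool goes at most 41.7 mm and 7.16 degrees, less where a joint would pass 70% of its speed; a pose out of reach is approached as far as the arm can. A call with a gripper value outside its range is refused whole. "claw" is the finger opening in cm, from 0 to 8.7, set as the call begins (left out, the last holds). The fingers move at their own pace and stop on an object; the grip force is fixed at half the most. Time passes only in rows, so rows that do not move let the fingers close. It gives the time, the measured TCP pose, the force, the opening and the grip force at its end, in the units of the state.
- sense(): the state, without advancing time (a new reading comes with each control period).
- cams.capture(name): name is "side" or "top"; returns a dict with "frame" (420x560x3 uint8, blue, green, red), "vertical_fov" (degrees; the focal length in pixels is half the picture's height over the tangent of half this angle, whatever the lens; pixels are square), "cx", "cy" (the principal point, pixels), "dist_coeffs" ([k1, k2, p1, p2, k3] as OpenCV has them; the pictures are not rectified), "eye" and "rotation" of the camera in the world. Camera axes: x right, y down, z forward; pixel columns grow to the right and rows downward; lengths in m; the calibration is good to about 2 mm. A picture is of the moment at which its call begins. There is no depth.
- r.finish_job(): hands the job in; it is judged then, once.
The state is a dict: "time_s": time; "joints": joint angles; "joint_velocities": joint speeds; "effort": joint torques, N m; "tcp_pos": TCP position; "ee_rot": TCP orientation; "wrist_force": force on the tool from outside, world axes, zero at the start; "moment": the same for the moment, N m; "gripper_width": opening from 0.0 (shut) to 1.0 (fully open); "gripper_force": force on a finger pad.
Only numpy, scipy, OpenCV 4.12 (cv2) and the standard library are available. Lean on these libraries where they do the work, as an engineer would, in place of code of your own. Each camera call takes 0.05 s, during which the arm holds its last target. There are 200 camera calls.

## Working session

There is one attempt and no reset: what is moved stays moved. The work goes in short steps, Python scripts to look and compute and a tool call to move; the robot and the scene stay as the last step left them, time stands still between calls to the robot, and variables do not carry over. Pictures are saved under pics/ and viewed, at most 14 in all, crops included, and the job is handed in when it is done.

Besides the shell and the picture viewer there is one more tool, called after ">>>" as name(argument=value, ...) on one line, values as JSON. step_arm: Moves the arm, as the interface text tells. Its arguments: {"type":"object","properties":{"targets":{"type":"string"},"claw":{"type":"number"}},"required":["targets"]}

```bash
mkdir -p pics; cat > h.py <<'E'
import numpy as np,cv2,json
from station import sense,cams,r
def cap(n,f):
    c=cams.capture(n); cv2.imwrite(f'pics/{f}.png',c['frame'])
    d={k:np.array(v).tolist() for k,v in c.items() if k!='frame'}; json.dump(d,open(f'cal_{n}.json','w')); return c['frame']
def cal(n):
    d=json.load(open(f'cal_{n}.json')); f=210/np.tan(np.radians(d['vertical_fov']/2))
    return np.array([[f,0,d['cx']],[0,f,d['cy']],[0,0,1]]),np.array(d['dist_coeffs']),np.array(d['eye']),np.array(d['rotation'])
def ray(n,uv):
    K,D,e,R=cal(n); p=cv2.undistortPoints(np.array([[uv]],float),K,D)[0,0]; return e,R@np.array([p[0],p[1],1])
def onz(n,uv,z):
    e,d=ray(n,uv); return e+d*(z-e[2])/d[2]
def proj(n,P):
    K,D,e,R=cal(n); return cv2.projectPoints((np.atleast_2d(P)-e)@R,np.zeros(3),np.zeros(3),K,D)[0][:,0]
E
python3 - <<'E'
from h import *
for n in('top','side'):
    f=cap(n,n+'0'); cv2.imwrite(f'pics/{n}0b.png',cv2.resize(f,(800,600),interpolation=cv2.INTER_CUBIC)); print(n,[x.tolist() for x in cal(n)])
print(sense())
E
```

```text
top [[[542.5314901820313, 0.0, 277.7238631833044], [0.0, 542.5314901820313, 208.7890399664485], [0.0, 0.0, 1.0]], [-0.08956568262915737, 0.0, 0.0, 0.0, 0.0], [0.20147736458331664, -0.012780954167475742, 1.9471153797750134], [[0.019235659702306656, -0.9819680210559498, 0.18806593263873914], [-0.9998149772975546, -0.01888781713168492, 0.0036416391213903512], [-2.38182170513055e-05, -0.1881011855025421, -0.9821496543018435]]]
side [[[419.70978058611905, 0.0, 274.5881044205512], [0.0, 419.70978058611905, 210.89809776947456], [0.0, 0.0, 1.0]], [-0.03851134835691069, 0.0, 0.0, 0.0, 0.0], [-0.057256419967738816, -0.8434375131405909, 0.8284040840853474], [[0.8070755397828026, -0.3415157011295344, 0.4816597335944749], [-0.5901914945148378, -0.4906621251657094, 0.6410340698669703], [0.01740898867367711, -0.8016343959747935, -0.5975610615690146]]]
{'time_s': 0.1, 'joints': array([ 8.56929598e+01,  2.20860366e+01,  3.87744384e-01, -2.32436452e-02,
       -6.84119635e+01, -1.48164405e+01]), 'joint_velocities': array([-0.01406899, -0.0980368 ,  0.22733799,  0.0062493 , -0.07396439,
       -0.12635617]), 'effort': array([-7.74198143e-04, -3.91692245e+01,  1.87934089e+01,  4.23197597e+00,
        1.34683284e-02, -7.30111719e-05]), 'tcp_pos': array([0.20457209, 0.5900032 , 0.22157866]), 'ee_rot': array([[ 9.44765738e-01, -3.27745981e-01, -5.20672896e-04],
       [-3.27746370e-01, -9.44763856e-01, -1.89053181e-03],
       [ 1.27701269e-04,  1.95675833e-03, -9.99998077e-01]]), 'wrist_force': array([ 0.79707099,  0.02730204, -0.28747257]), 'moment': array([-0.01022223,  0.00111058, -0.07931787]), 'gripper_force': 0.0, 'gripper_width': 1.0021725745450147}
```

View pics/top0b.png

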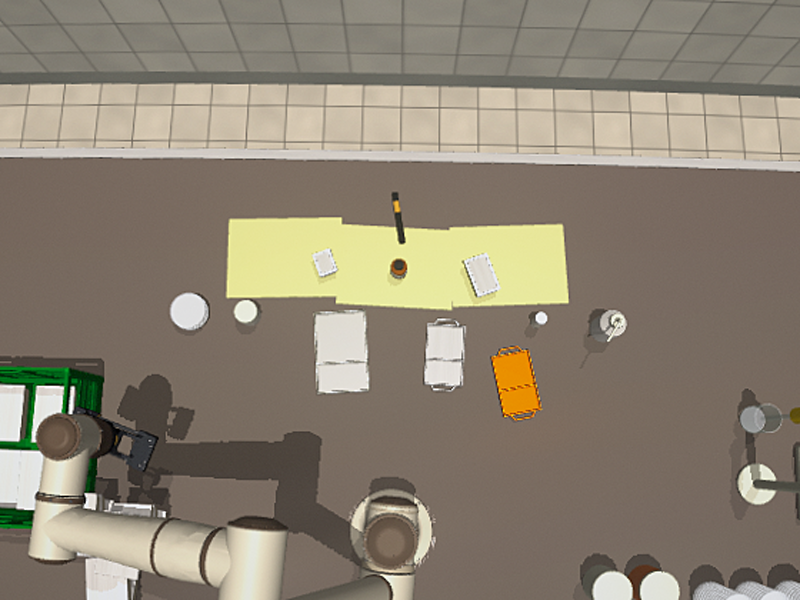

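View pics/side0b.png

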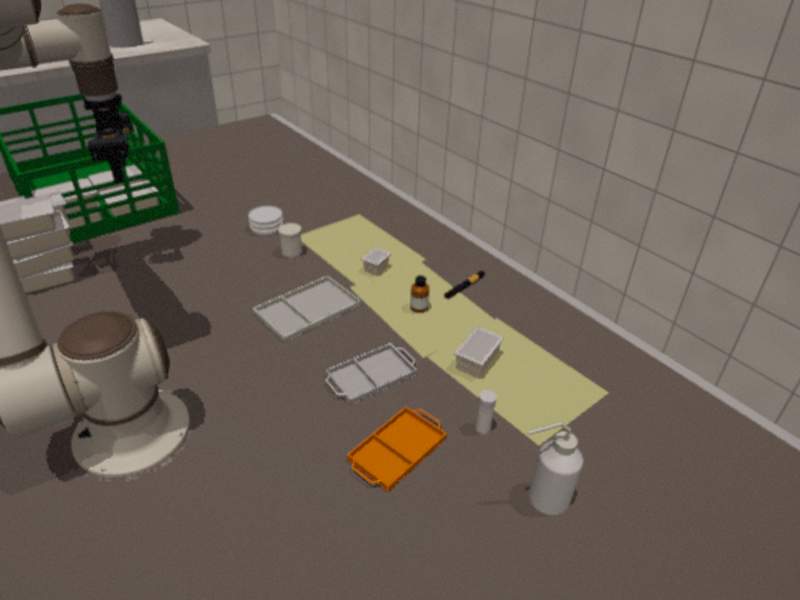

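```bash
python3 - <<'E'
from h import *
f=cv2.imread('pics/top0.png')
for k,x in(('A',155),('B',285)):
    cv2.imwrite(f'pics/t{k}.png',cv2.resize(f[165:285,x:x+160],(800,600),interpolation=cv2.INTER_CUBIC))
E
```

```text
(no output)
```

View pics/tA.png

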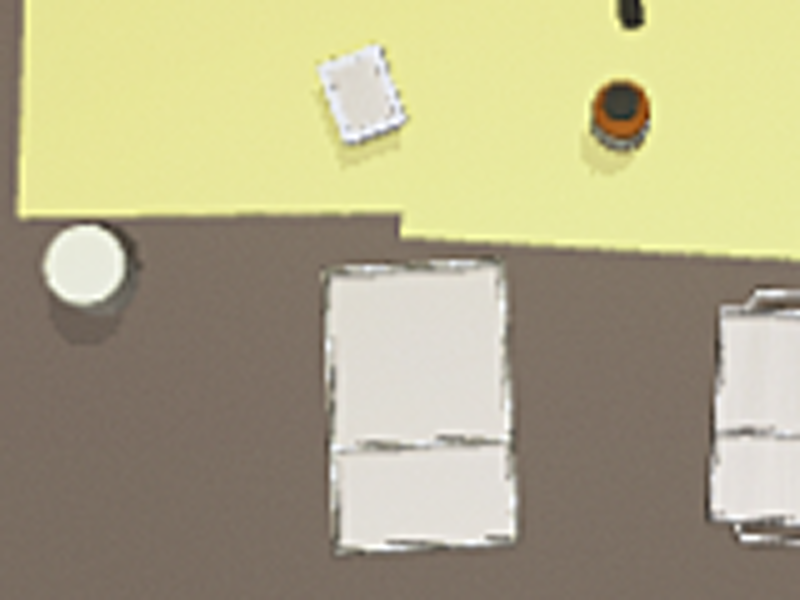

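View pics/tB.png

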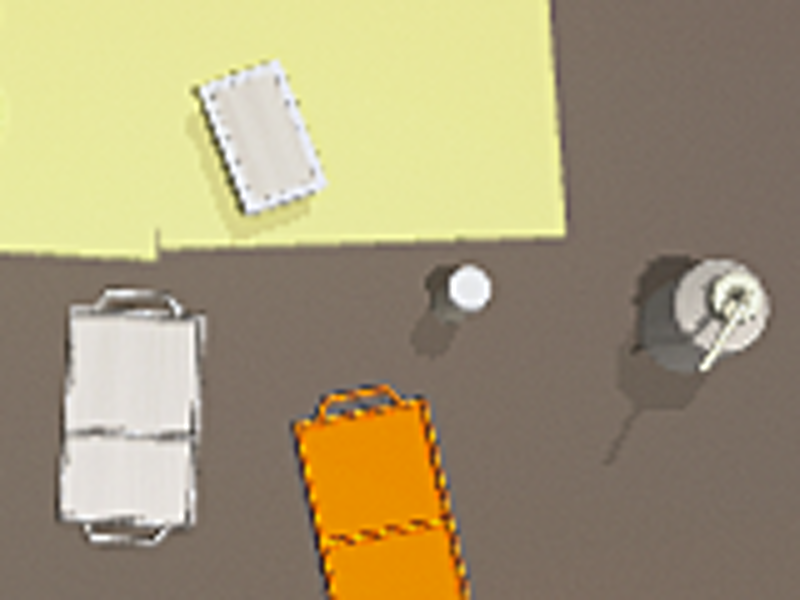

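```bash
cat > fit.py <<'E'
from h import *
from scipy.optimize import least_squares
def o(p,x0): p=np.array(p,float); return (p+.5)/5-.5+[x0,165]
def rect(uv,L,W,z,yaw0,off=0):
    # body corners matched to nearest by ordering
    uv=np.array(uv); c0=np.mean([onz('top',u,z)[:2] for u in uv],0)
    B=np.array([[L,W],[L,-W],[-L,-W],[-L,W]])/2
    def w(p):
        c,s=np.cos(p[2]),np.sin(p[2]); return np.c_[B@[[c,s],[-s,c]]+p[:2],np.full(4,z)]
    s=least_squares(lambda p:(proj('top',w(p))-uv).ravel(),[*c0,np.radians(yaw0)])
    print(np.round(s.x[:2],4),'yaw',round(np.degrees(s.x[2]),1),'res px',np.round(s.fun,1)); return s.x
E
cat > m.py <<'E'
from fit import *
# order: front-left (+x,+y), (+x,-y), (-x,-y), (-x,+y)
print('small');S=rect(o([(318,68),(380,44),(408,118),(350,144)],155),.062,.048,.040,0)
print('big');B=rect(o([(196,90),(278,60),(326,186),(246,214)],285),.1,.062,.046,0)
print('long');T=rect(o([(322,270),(504,258),(518,543),(336,555)],155),.205,.13,.016,0)
print('steel');U=rect(o([(70,312),(204,316),(193,524),(58,522)],285),.153,.096,.016,0)
for n,p,x,z in(('bottle',(622,102),155,.084),('jar',(85,265),155,.071),('vial',(470,288),285,.085)): print(n,onz('top',o(p,x),z))
for n,a,b,x in(('ldiv',(332,449),(512,440),155),('sdiv',(68,433),(197,435),285)):
    print(n,onz('top',o(a,x),.016),onz('top',o(b,x),.016))
E
python3 m.py
python3 - <<'E'
import cv2
f=cv2.imread('pics/side0.png')
cv2.imwrite('pics/sA.png',cv2.resize(f[140:320,165:405],(800,600),interpolation=cv2.INTER_CUBIC))
E
```

```text
small
[0.6571 0.178 ] yaw 23.7 res px [-0.1 -0.1 -0.2 -0.3  0.5  0.3 -0.2  0.1]
big
[ 0.6309 -0.2171] yaw 21.0 res px [ 0.1 -0.4 -0.3 -0.1  0.2  0.2  0.   0.4]
long
[0.4342 0.132 ] yaw 4.7 res px [ 0.2  0.  -0.3  0.2  0.1 -0.  -0.  -0.2]
steel
[ 0.4302 -0.1269] yaw -2.0 res px [-0.1 -0.6 -0.3 -0.   0.2  0.8  0.2 -0.2]
bottle [ 0.64372782 -0.00872947  0.084     ]
jar [0.52194259 0.36729068 0.071     ]
vial [ 0.51717658 -0.35870324  0.085     ]
ldiv [0.40148616 0.19379158 0.016     ] [0.41054783 0.06531574 0.016     ]
sdiv [ 0.41839942 -0.08173759  0.016     ] [ 0.41865802 -0.17399897  0.016     ]
```

View pics/sA.png

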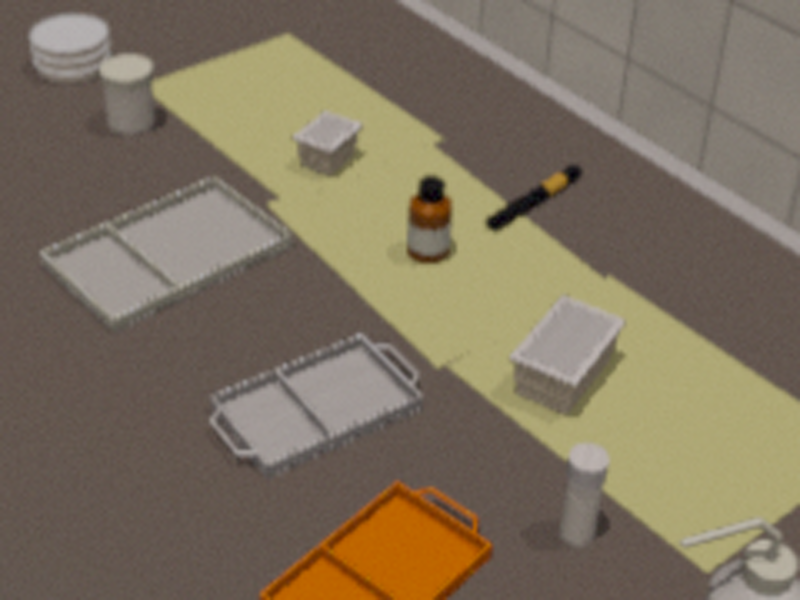

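```bash
cat >> m.py <<'E'
def so(p): return (np.array(p,float)+.5)/(10/3)-.5+[165,140]
print('side checks: side-ray xy minus top xy, mm')
def cor(P,L,W,z):
    c,s=np.cos(P[2]),np.sin(P[2]); return np.array([[L,W],[L,-W],[-L,-W],[-L,W]])/2@[[c,s],[-s,c]]+P[:2]
for n,q,z,uv in(('small',cor(S,.062,.048,0),.04,[(327,113),(361,123),(329,150),(294,138)]),
 ('big',cor(B,.1,.062,0),.046,[(568,298),(624,325),(565,382),(512,352)]),
 ('long',cor(T,.205,.13,0),.016,[(213,179),(291,237),(113,324),(42,255)]),
 ('steel',cor(U,.153,.096,0),.016,[(362,337),(422,395),(266,470),(211,397)]),
 ('bot',[(.64373,-.00873)],.084,[(432,183)]),('jar',[(.52194,.3673)],.071,[(128,66)]),('vial',[(.51718,-.3587)],.085,[(589,454)])):
    d=np.array([onz('side',so(u),z)[:2] for u in uv])-q; print(n,np.round(d.mean(0)*1e3,1),np.round(d*1e3,0).tolist())
E
python3 m.py|sed -n '/side/,$p'
```

```text
side checks: side-ray xy minus top xy, mm
small [-1.4 -1.2] [[-1.0, -6.0], [-2.0, 1.0], [-3.0, 2.0], [-0.0, -2.0]]
big [-1.3 -2.4] [[1.0, -9.0], [-7.0, -7.0], [-5.0, 5.0], [6.0, 1.0]]
long [-2.1 -5.7] [[-3.0, -6.0], [-4.0, -5.0], [-2.0, -6.0], [1.0, -6.0]]
steel [-0.4 -3.5] [[-1.0, -7.0], [-0.0, -1.0], [-2.0, -3.0], [2.0, -2.0]]
bot [ 0.3 -2.1] [[0.0, -2.0]]
jar [ 2.8 -0.9] [[3.0, -1.0]]
vial [1.7 2.1] [[2.0, 2.0]]
```

```bash
cat > go.py <<'E'
import sys
from h import *
# go.py x y z yaw(deg, of tool x) : shift in present tool axes (cm) after turning, and turn
a=[float(v) for v in sys.argv[1:]]
s=sense(); R=s['ee_rot']; p=s['tcp_pos']; yaw=np.degrees(np.arctan2(R[1,0],R[0,0]))
print('t',round(s['time_s'],2),'tcp',np.round(p,4),'yaw',round(yaw,2),'j6',np.round(s['joints'][5],0),'F',np.round(s['wrist_force'],1),'w',round(s['gripper_width']*8.7,2),'gf',s['gripper_force'],'tiltz',np.round(R[2],3))
if len(a)>3:
    t=np.radians(a[3]); Rn=np.array([[np.cos(t),np.sin(t),0],[np.sin(t),-np.cos(t),0],[0,0,-1]])
    print('turn',round((yaw-a[3]+180)%360-180,2),'then shift cm',np.round((Rn.T@(np.array(a[:3])-p))*100,2))
E
python3 go.py .6305 -.218 .15 21
```

```text
t 0.1 tcp [0.2046 0.59   0.2216] yaw -19.13 j6 -15.0 F [ 0.8  0.  -0.3] w 8.72 gf 0.0 tiltz [ 0.     0.002 -1.   ]
turn -40.13 then shift cm [10.81 90.7   7.16]
```

>>> step_arm(targets="0 0 -0.5 -6.7; 0 0 -1 -6.7; 0 0 -1 -6.7; 0 0 -1 -6.7; 0 0 -0.5 -6.7; 0 0 0 -6.6; 0 0 0 0", claw=8.7)

```text
time_s: 0.68
tcp_pos: [0.2047, 0.5904, 0.2624]
ee_rot: [[0.933, 0.36, -0.0], [0.36, -0.933, -0.0], [-0.0, 0.0, -1.0]]
wrist_force: [0.1, 0.9, 0.3]
gripper_width: 0.997
gripper_force: 0.0
```

```bash
python3 go.py .6305 -.218 .15 21
```

```text
t 0.68 tcp [0.2047 0.5904 0.2624] yaw 21.08 j6 25.0 F [0.1 0.9 0.3] w 8.67 gf 0.0 tiltz [-0.  0. -1.]
turn 0.08 then shift cm [10.79 90.73 11.24]
```

>>> step_arm(targets="0.2 1 0; 0.3 2 0; 0.4 3 0; 0.4 3.5 0; 0.4 3.5 0; 0.4 3.5 0; 0.4 3.5 0; 0.4 3.5 0; 0.4 3.5 0; 0.4 3.5 0; 0.4 3.5 0; 0.4 3.5 0")

```text
$.targets[0]: bad value
```

>>> step_arm(targets="0.2 1 0 0; 0.3 2 0 0; 0.4 3 0 0; 0.4 3.5 0 0; 0.4 3.5 0 0; 0.4 3.5 0 0; 0.4 3.5 0 0; 0.4 3.5 0 0; 0.4 3.5 0 0; 0.4 3.5 0 0; 0.4 3.5 0 0; 0.4 3.5 0 0")

```text
time_s: 1.68
tcp_pos: [0.381, 0.2539, 0.2623]
ee_rot: [[0.935, 0.355, -0.0], [0.355, -0.935, -0.001], [-0.001, 0.0, -1.0]]
wrist_force: [1.7, -0.8, 0.1]
gripper_width: 1.001
gripper_force: 0.0
```

>>> step_arm(targets="0.4 3.5 0 0; 0.4 3.5 0.5 0; 0.4 3.5 1 0; 0.4 3.5 1 0; 0.4 3.5 1 0; 0.4 3.5 1 0; 0.5 3.5 1 0; 0.5 3.5 1 0; 0.5 3.5 1 0; 0.5 3.5 1 0; 0.5 3.5 1 0; 0.5 3.5 1 0")

```text
time_s: 2.68
tcp_pos: [0.5814, -0.1186, 0.1566]
ee_rot: [[0.935, 0.355, -0.001], [0.355, -0.935, -0.0], [-0.001, -0.0, -1.0]]
wrist_force: [1.1, 1.1, -0.5]
gripper_width: 1.003
gripper_force: 0.0
```

```bash
python3 go.py .6305 -.218 .15 21
```

```text
t 2.68 tcp [ 0.5814 -0.1186  0.1566] yaw 20.78 j6 107.0 F [ 1.1  1.1 -0.5] w 8.73 gf 0.0 tiltz [-0.001 -0.    -1.   ]
turn -0.22 then shift cm [ 1.02 11.04  0.66]
```

>>> step_arm(targets="0.3 3.5 0 0; 0.3 3.5 0 0; 0.2 2.5 0 0; 0.2 1.5 0 0; 0 0 0 0; 0 0 0 0; 0 0 0 0")

```text
time_s: 3.27
tcp_pos: [0.6295, -0.2152, 0.1571]
ee_rot: [[0.934, 0.357, -0.001], [0.357, -0.934, 0.0], [-0.001, -0.001, -1.0]]
wrist_force: [-0.1, 0.9, 0.2]
gripper_width: 1.0
gripper_force: 0.0
```

```bash
python3 go.py .6305 -.218 .013 21; python3 -c "
from h import *
f=cap('top','t1');K=proj('top',[[.6305,-.218,.05]])[0];print(K)
u,v=int(K[0])-40,int(K[1])-30
cv2.imwrite('pics/t1c.png',cv2.resize(f[v:v+60,u:u+80],(640,480),interpolation=cv2.INTER_CUBIC))"
```

```text
t 3.27 tcp [ 0.6295 -0.2152  0.1571] yaw 20.9 j6 116.0 F [-0.1  0.9  0.2] w 8.7 gf 0.0 tiltz [-0.001 -0.001 -1.   ]
turn -0.1 then shift cm [-0.    0.3  14.41]
[337.25678995 191.90044594]
```

View pics/t1c.png

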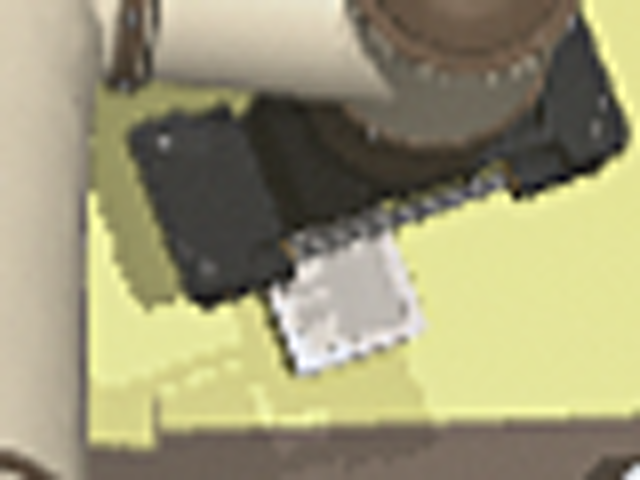

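The gripper straddles the tub evenly (tub edges at about 285 and 415 px, fingers well outside), so I go down.

>>> step_arm(targets="0 0.3 1 0; 0 0 2 0; 0 0 2 0; 0 0 2 0; 0 0 2 0; 0 0 2 0; 0 0 1.5 0; 0 0 1 0; 0 0 0.5 0; 0 0 0.4 0; 0 0 0 0; 0 0 0 0")

```text
time_s: 4.32
tcp_pos: [0.6321, -0.2183, 0.0143]
ee_rot: [[0.934, 0.358, 0.001], [0.358, -0.934, -0.0], [0.001, 0.001, -1.0]]
wrist_force: [0.0, 0.2, 0.6]
gripper_width: 1.0
gripper_force: 0.0
```

>>> step_arm(targets="0 0 0 0; 0 0 0 0; 0 0 0 0; 0 0 0 0; 0 0 0 0; 0 0 0 0", claw=5)

```text
time_s: 4.82
tcp_pos: [0.6317, -0.2184, 0.0139]
ee_rot: [[0.934, 0.358, 0.0], [0.358, -0.934, -0.0], [0.0, 0.0, -1.0]]
wrist_force: [-0.3, 0.3, 1.4]
gripper_width: 0.706
gripper_force: 30.0
```

```bash
python3 go.py .470 .133 .15 4.5
```

```text
t 4.82 tcp [ 0.6317 -0.2184  0.0139] yaw 20.97 j6 116.0 F [-0.3  0.3  1.4] w 6.15 gf 30.000005490146577 tiltz [ 0.  0. -1.]
turn 16.47 then shift cm [-13.36 -36.3  -13.61]
```

>>> step_arm(targets="0 0 -0.3 0; 0 0 -0.6 0; 0 0 -1 0; 0 0 -1.5 0; 0 0 -1.5 0; 0 0 -1.5 0; 0 0 -1.5 0; 0 0 -1.2 2; 0 0 -0.7 4; 0 0 -0.3 5; 0 0 0 3.5; 0 0 0 2")

```text
time_s: 5.82
tcp_pos: [0.6318, -0.2184, 0.116]
ee_rot: [[0.997, 0.075, 0.002], [0.075, -0.997, -0.0], [0.002, 0.0, -1.0]]
wrist_force: [-0.0, -0.1, -2.5]
gripper_width: 0.711
gripper_force: 30.0
```

```bash
python3 go.py .470 .133 .10 4.5
```

```text
t 5.82 tcp [ 0.6318 -0.2184  0.116 ] yaw 4.32 j6 100.0 F [-0.  -0.1 -2.5] w 6.19 gf 29.99880028422922 tiltz [ 0.002  0.    -1.   ]
turn -0.18 then shift cm [-13.37 -36.3    1.6 ]
```

>>> step_arm(targets="-0.2 -0.6 0 0; -0.5 -1.4 0 0; -0.8 -2.2 0 0; -1 -2.6 0 0; -1 -2.6 0 0; -1 -2.6 0 0; -1 -2.6 0 0; -1 -2.6 0 0; -1 -2.6 0 0; -1 -2.6 0 0; -1 -2.6 0 0; -1 -2.6 0 0")

```text
time_s: 6.82
tcp_pos: [0.5044, 0.05, 0.1152]
ee_rot: [[0.997, 0.079, 0.001], [0.079, -0.997, 0.0], [0.001, -0.0, -1.0]]
wrist_force: [-0.0, -0.4, -2.7]
gripper_width: 0.712
gripper_force: 30.0
```

>>> step_arm(targets="-1 -2.6 0 0; -0.7 -2.2 0 0; -0.7 -1.9 0 0; -0.4 -1.3 0 0; -0.1 -0.9 0 0; 0 -0.4 0 0; 0 0 0 0; 0 0 0 0; 0 0 0 0")

```text
time_s: 7.57
tcp_pos: [0.4693, 0.1385, 0.1145]
ee_rot: [[0.997, 0.077, -0.0], [0.077, -0.997, -0.0], [-0.0, 0.0, -1.0]]
wrist_force: [-0.5, 0.0, -2.5]
gripper_width: 0.709
gripper_force: 30.0
```

```bash
python3 go.py .470 .133 .018 4.5
```

```text
t 7.57 tcp [0.4693 0.1385 0.1145] yaw 4.43 j6 59.0 F [-0.5  0.  -2.5] w 6.16 gf 29.999934481456876 tiltz [-0.  0. -1.]
turn -0.07 then shift cm [0.03 0.55 9.65]
```

>>> step_arm(targets="0 0.3 0.5 0; 0 0.25 1 0; 0 0 1.5 0; 0 0 1.5 0; 0 0 1.5 0; 0 0 1.2 0; 0 0 0.8 0; 0 0 0.6 0; 0 0 0.4 0; 0 0 0.3 0; 0 0 0.1 0; 0 0 0 0")

```text
time_s: 8.57
tcp_pos: [0.4698, 0.1337, 0.0207]
ee_rot: [[0.997, 0.078, 0.0], [0.078, -0.997, 0.0], [0.0, -0.0, -1.0]]
wrist_force: [-1.3, -0.2, -0.4]
gripper_width: 0.71
gripper_force: 30.0
```

>>> step_arm(targets="0 0 0.1 0; 0 0 0.1 0; 0 0 0 0")

```text
time_s: 8.82
tcp_pos: [0.4697, 0.1337, 0.0187]
ee_rot: [[0.997, 0.078, 0.0], [0.078, -0.997, 0.0], [0.0, -0.0, -1.0]]
wrist_force: [0.0, -0.5, -1.4]
gripper_width: 0.712
gripper_force: 30.0
```

>>> step_arm(targets="0 0 0.1 0; 0 0 0.05 0; 0 0 0 0")

```text
time_s: 9.07
tcp_pos: [0.4695, 0.1336, 0.017]
ee_rot: [[0.997, 0.078, -0.0], [0.078, -0.997, -0.0], [-0.0, 0.0, -1.0]]
wrist_force: [0.2, -0.5, -1.7]
gripper_width: 0.706
gripper_force: 30.0
```

>>> step_arm(targets="0 0 0.05 0; 0 0 0 0; 0 0 0 0")

```text
time_s: 9.32
tcp_pos: [0.4697, 0.1337, 0.0168]
ee_rot: [[0.997, 0.078, 0.0], [0.078, -0.997, 0.0], [0.0, -0.0, -1.0]]
wrist_force: [-1.1, 0.9, 1.4]
gripper_width: 0.708
gripper_force: 30.0
```

>>> step_arm(targets="0 0 0 0; 0 0 0 0; 0 0 0 0; 0 0 0 0; 0 0 -0.5 0; 0 0 -1 0; 0 0 -2 0; 0 0 -3 0; 0 0 -2 0; 0 0 -1 0; 0 0 0 0; 0 0 0 0", claw=7.2)

```text
time_s: 10.32
tcp_pos: [0.4696, 0.1337, 0.112]
ee_rot: [[0.997, 0.078, 0.001], [0.078, -0.997, 0.001], [0.001, -0.001, -1.0]]
wrist_force: [-0.2, 1.3, -0.5]
gripper_width: 0.825
gripper_force: 0.0
```

```bash
python3 go.py .6566 .1775 .12 23.7
```

```text
t 10.32 tcp [0.4696 0.1337 0.112 ] yaw 4.46 j6 59.0 F [-0.2  1.3 -0.5] w 7.18 gf 0.0 tiltz [ 0.001 -0.001 -1.   ]
turn -19.24 then shift cm [18.88  3.51 -0.8 ]
```

>>> step_arm(targets="0 0 0 -6.4; 0 0 0 -6.4; 0 0 0 -6.4; 1 0.2 0 0; 2.5 0.5 0 0; 3.4 0.6 0 0; 3.5 0.6 0 0; 3.5 0.6 0 0; 2.5 0.5 0 0; 1.5 0.3 0 0; 1 0.2 0 0; 0 0 0 0")

```text
time_s: 11.32
tcp_pos: [0.6586, 0.1775, 0.109]
ee_rot: [[0.917, 0.398, -0.001], [0.398, -0.917, -0.001], [-0.002, 0.0, -1.0]]
wrist_force: [0.4, 0.1, 0.2]
gripper_width: 0.83
gripper_force: 0.0
```

>>> step_arm(targets="0 0 0 0; 0 0 0 0")

```text
time_s: 11.48
tcp_pos: [0.6559, 0.1771, 0.1105]
ee_rot: [[0.916, 0.4, -0.002], [0.4, -0.916, -0.001], [-0.002, -0.0, -1.0]]
wrist_force: [0.2, -0.4, -0.6]
gripper_width: 0.827
gripper_force: 0.0
```

```bash
python3 go.py .6566 .1775 .012 23.7; python3 -c "
from h import *
f=cap('top','t2')
g=cap('side','s2')
A=cv2.resize(f[150:285,190:315],(500,540),interpolation=cv2.INTER_CUBIC)
B=cv2.resize(g[150:245,160:230],None,fx=4,fy=4,interpolation=cv2.INTER_CUBIC)
B=cv2.copyMakeBorder(B,0,540-B.shape[0],0,0,cv2.BORDER_CONSTANT)
cv2.imwrite('pics/t2c.png',np.hstack([A,B]))"
```

```text
t 11.48 tcp [0.6559 0.1771 0.1105] yaw 23.6 j6 85.0 F [ 0.2 -0.4 -0.6] w 7.2 gf 0.0 tiltz [-0.002 -0.    -1.   ]
turn -0.1 then shift cm [ 0.08 -0.01  9.85]
```

View pics/t2c.png

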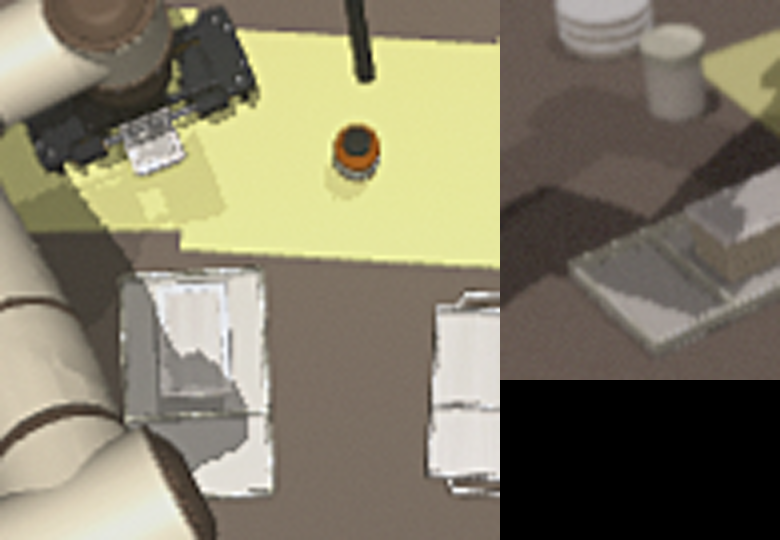

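The big tub stands flat in the wide bay (lid corners at about 160–230, 285–397 px), square to it. The small tub is between the fingers.

>>> step_arm(targets="0 0 0.5 0; 0 0 1.5 0; 0 0 2 0; 0 0 2 0; 0 0 1.5 0; 0 0 1 0; 0 0 0.7 0; 0 0 0.4 0; 0 0 0.1 0; 0 0 0 0; 0 0 0 0")

```text
time_s: 12.5
tcp_pos: [0.6574, 0.1777, 0.0156]
ee_rot: [[0.916, 0.402, 0.002], [0.402, -0.916, 0.001], [0.002, 0.0, -1.0]]
wrist_force: [-0.9, 0.4, -0.5]
gripper_width: 0.828
gripper_force: 0.0
```

>>> step_arm(targets="0 0 0 0; 0 0 0 0; 0 0 0 0; 0 0 0 0; 0 0 0 0; 0 0 0 0", claw=3.8)

```text
time_s: 13.0
tcp_pos: [0.6568, 0.1776, 0.0148]
ee_rot: [[0.916, 0.402, 0.0], [0.402, -0.916, 0.0], [0.0, -0.0, -1.0]]
wrist_force: [-0.8, 0.4, 1.9]
gripper_width: 0.55
gripper_force: 30.0
```

>>> step_arm(targets="0 0 -0.3 0; 0 0 -0.6 0; 0 0 -1 0; 0 0 -1.5 0; 0 0 -1.5 0; 0 0 -1.5 0; 0 0 -1.5 0; 0 0 -1.2 2; 0 0 -0.7 5; 0 0 -0.3 6; 0 0 0 4; 0 0 0 2.2")

```text
time_s: 14.0
tcp_pos: [0.6571, 0.1775, 0.1172]
ee_rot: [[0.997, 0.075, 0.002], [0.075, -0.997, 0.001], [0.002, -0.001, -1.0]]
wrist_force: [0.2, -0.3, -0.5]
gripper_width: 0.547
gripper_force: 30.0
```

```bash
python3 go.py .4697 .1337 .11 4.5;  python3 - <<'E'
from fit import *
# big tub lid corners in t2c left panel (scale 4, origin 190,150)
q=lambda p:(np.array(p,float)+.5)/4-.5+[190,150]
rect(q([(160,284),(227,282),(232,389),(162,397)]),.1,.062,.049,4)
E
```

```text
t 14.0 tcp [0.6571 0.1775 0.1172] yaw 4.3 j6 66.0 F [ 0.2 -0.3 -0.5] w 4.76 gf 29.96886803302914 tiltz [ 0.002 -0.001 -1.   ]
turn -0.2 then shift cm [-19.02   2.9    0.72]
[0.4714 0.1313] yaw 4.1 res px [-0.5 -0.   0.2 -0.5  0.2  0.8  0.1 -0.3]
```

>>> step_arm(targets="-0.5 0.1 0 0; -1.2 0.2 0 0; -2 0.3 0 0; -2.5 0.4 0 0; -2.5 0.4 0 0; -2.5 0.4 0 0; -2.5 0.4 0 0; -2 0.3 0 0; -1.6 0.2 0 0; -1 0.2 0 0; -0.5 0 0 0; -0.2 0 0 0")

```text
time_s: 15.0
tcp_pos: [0.4694, 0.1337, 0.1161]
ee_rot: [[0.997, 0.079, 0.001], [0.079, -0.997, 0.001], [0.001, -0.0, -1.0]]
wrist_force: [0.2, 1.3, -1.1]
gripper_width: 0.551
gripper_force: 30.0
```

>>> step_arm(targets="0 0 0 0; 0 0 0 0; 0 0 0 0; 0 0 0 0")

```text
time_s: 15.33
tcp_pos: [0.4701, 0.1339, 0.1154]
ee_rot: [[0.997, 0.078, -0.0], [0.078, -0.997, -0.0], [-0.0, 0.0, -1.0]]
wrist_force: [-0.2, -0.1, -0.3]
gripper_width: 0.547
gripper_force: 30.0
```

```bash
python3 go.py .470 .1335 .0638 4.5
```

```text
t 15.33 tcp [0.4701 0.1339 0.1154] yaw 4.47 j6 59.0 F [-0.2 -0.1 -0.3] w 4.76 gf 29.969963394105434 tiltz [-0.  0. -1.]
turn -0.03 then shift cm [-0.02  0.04  5.16]
```

>>> step_arm(targets="0 0 0.4 0; 0 0 0.8 0; 0 0 1 0; 0 0 1 0; 0 0 0.8 0; 0 0 0.5 0; 0 0 0.3 0; 0 0 0.1 0; 0 0 0 0; 0 0 0 0")

```text
time_s: 16.17
tcp_pos: [0.4699, 0.1339, 0.0669]
ee_rot: [[0.997, 0.078, 0.001], [0.078, -0.997, 0.0], [0.001, -0.0, -1.0]]
wrist_force: [-0.7, 0.0, -0.8]
gripper_width: 0.547
gripper_force: 30.0
```

>>> step_arm(targets="0 0 0.1 0; 0 0 0.05 0; 0 0 0 0")

```text
time_s: 16.42
tcp_pos: [0.4696, 0.1338, 0.0652]
ee_rot: [[0.997, 0.078, 0.0], [0.078, -0.997, 0.0], [0.0, -0.0, -1.0]]
wrist_force: [1.1, 0.0, -0.8]
gripper_width: 0.551
gripper_force: 30.0
```

>>> step_arm(targets="0 0 0.1 0; 0 0 0 0; 0 0 0 0")

```text
time_s: 16.67
tcp_pos: [0.4696, 0.1337, 0.064]
ee_rot: [[0.997, 0.078, -0.0], [0.078, -0.997, -0.0], [-0.0, 0.0, -1.0]]
wrist_force: [0.1, 0.0, -1.1]
gripper_width: 0.548
gripper_force: 30.0
```

>>> step_arm(targets="0 0 0.05 0; 0 0 0 0; 0 0 0 0")

```text
time_s: 16.92
tcp_pos: [0.4697, 0.1338, 0.0637]
ee_rot: [[0.997, 0.078, 0.0], [0.078, -0.997, 0.0], [0.0, -0.0, -1.0]]
wrist_force: [-0.3, -0.4, 1.2]
gripper_width: 0.549
gripper_force: 30.0
```

>>> step_arm(targets="0 0 0 0; 0 0 0 0; 0 0 0 0; 0 0 0 0; 0 0 -0.3 0; 0 0 -0.7 0; 0 0 -1.5 0; 0 0 -2 0; 0 0 -1.5 0; 0 0 -0.8 0; 0 0 0 4.4; 0 0 0 0", claw=6.2)

```text
time_s: 17.92
tcp_pos: [0.4697, 0.1339, 0.1324]
ee_rot: [[1.0, -0.0, 0.001], [-0.0, -1.0, 0.001], [0.001, -0.001, -1.0]]
wrist_force: [0.1, -0.8, -0.8]
gripper_width: 0.716
gripper_force: 0.0
```

```bash
python3 go.py .6437 -.0095 .12 0
```

```text
t 17.92 tcp [0.4697 0.1339 0.1324] yaw -0.01 j6 55.0 F [ 0.1 -0.8 -0.8] w 6.23 gf 0.0 tiltz [ 0.001 -0.001 -1.   ]
turn -0.01 then shift cm [17.4  14.34  1.24]
```

>>> step_arm(targets="0.8 0.6 0 0; 1.6 1.4 0 0; 2.4 2 0 0; 2.6 2.2 0 0; 2.6 2.2 0 0; 2.6 2.2 0 0; 2.2 1.8 0 0; 1.5 1.2 0 0; 0.8 0.6 0 0; 0.3 0.1 0 0; 0 0 0 0; 0 0 0 0")

```text
time_s: 18.92
tcp_pos: [0.643, -0.0086, 0.1312]
ee_rot: [[1.0, 0.002, -0.001], [0.002, -1.0, -0.0], [-0.001, 0.0, -1.0]]
wrist_force: [-0.4, -0.2, -0.1]
gripper_width: 0.718
gripper_force: 0.0
```

```bash
python3 go.py .6437 -.0095 .02 0; python3 -c "
from h import *
f=cap('top','t3')
g=cap('side','s3')
A=cv2.resize(f[165:285,205:305],(400,480),interpolation=cv2.INTER_CUBIC)
B=cv2.resize(g[150:270,170:270],(400,480),interpolation=cv2.INTER_CUBIC)
cv2.imwrite('pics/t3c.png',np.hstack([A,B]))"
```

```text
t 18.92 tcp [ 0.643  -0.0086  0.1312] yaw 0.13 j6 77.0 F [-0.4 -0.2 -0.1] w 6.25 gf 0.0 tiltz [-0.001  0.    -1.   ]
turn 0.13 then shift cm [ 0.07  0.09 11.12]
```

View pics/t3c.png

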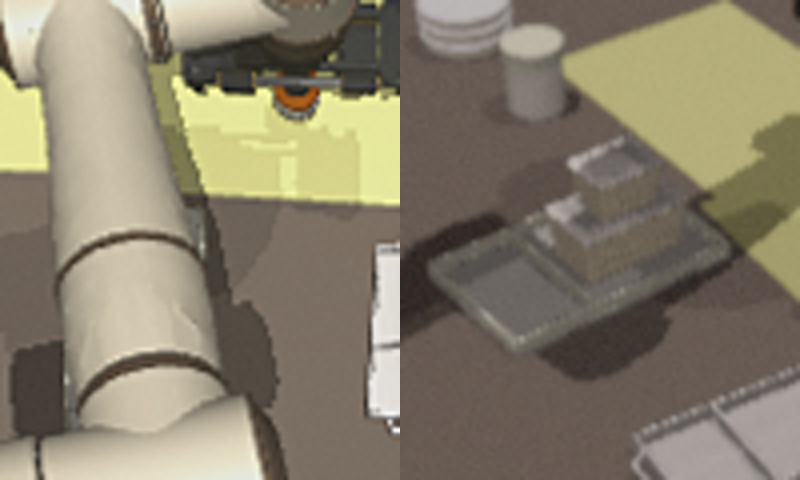

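The side panel shows the small tub (about 612,175) centred and flat on the big one (about 615,230). On to the bottle.

>>> step_arm(targets="0 0.1 0.5 0; 0 0 1.5 0; 0 0 2 0; 0 0 2 0; 0 0 2 0; 0 0 1.3 0; 0 0 0.9 0; 0 0 0.5 0; 0 0 0.3 0; 0 0 0.1 0; 0 0 0 0; 0 0 0 0")

```text
time_s: 20.02
tcp_pos: [0.6444, -0.0099, 0.0215]
ee_rot: [[1.0, 0.001, 0.002], [0.001, -1.0, 0.0], [0.002, -0.0, -1.0]]
wrist_force: [0.4, -0.2, -1.1]
gripper_width: 0.71
gripper_force: 0.0
```

>>> step_arm(targets="0 0 0 0; 0 0 0 0; 0 0 0 0; 0 0 0 0; 0 0 0 0; 0 0 0 0", claw=3.2)

```text
time_s: 20.52
tcp_pos: [0.6441, -0.0098, 0.021]
ee_rot: [[1.0, 0.001, 0.001], [0.001, -1.0, 0.0], [0.001, -0.0, -1.0]]
wrist_force: [0.6, 1.6, 2.4]
gripper_width: 0.473
gripper_force: 30.0
```

>>> step_arm(targets="0 0 -0.3 0; 0 0 -0.6 0; 0 0 -1 0; 0 0 -1.5 0; 0 0 -1.5 0; 0 0 -1.5 0; 0 0 -1.5 0; 0 0 -1 0; 0 0 -0.7 0; 0 0 -0.3 0; 0 0 0 0; 0 0 0 0")

```text
time_s: 21.52
tcp_pos: [0.6433, -0.0101, 0.1189]
ee_rot: [[1.0, 0.001, -0.001], [0.001, -1.0, 0.0], [-0.001, -0.0, -1.0]]
wrist_force: [0.6, -0.7, -1.0]
gripper_width: 0.473
gripper_force: 30.0
```

```bash
python3 go.py .369 .125 .11 0
```

```text
t 21.52 tcp [ 0.6433 -0.0101  0.1189] yaw 0.06 j6 77.0 F [ 0.6 -0.7 -1. ] w 4.11 gf 29.99972217229873 tiltz [-0.001 -0.    -1.   ]
turn 0.06 then shift cm [-27.43 -13.51   0.89]
```

>>> step_arm(targets="-0.5 0 0 0; -1.2 0 0 0; -2 0 0 0; -2.5 0 0 0; -2.5 0 0 0; -2.5 0 0 0; -2.5 0 0 0; -2.5 0 0 0; -2.5 -0.5 0 0; -2.3 -1 0 0; -2.2 -1.7 0 0; -1.7 -2 0 0")

```text
time_s: 22.52
tcp_pos: [0.3919, 0.0408, 0.1189]
ee_rot: [[1.0, -0.001, -0.002], [-0.001, -1.0, -0.001], [-0.002, 0.001, -1.0]]
wrist_force: [0.3, 2.0, -2.2]
gripper_width: 0.474
gripper_force: 30.0
```

>>> step_arm(targets="-1.2 -2 0 0; -0.9 -2 0 0; -0.4 -1.7 0 0; 0 -1.3 0 0; 0 -0.8 0 0; 0 -0.4 0 0; 0 -0.1 0 0; 0 0 0 0; 0 0 0 0; 0 0 0 0")

```text
time_s: 23.35
tcp_pos: [0.3695, 0.1239, 0.1194]
ee_rot: [[1.0, 0.0, -0.0], [0.0, -1.0, -0.0], [-0.0, 0.0, -1.0]]
wrist_force: [-0.2, 0.1, -0.9]
gripper_width: 0.475
gripper_force: 30.0
```

```bash
python3 go.py .3692 .125 .024 0
```

```text
t 23.35 tcp [0.3695 0.1239 0.1194] yaw 0.01 j6 47.0 F [-0.2  0.1 -0.9] w 4.14 gf 29.999705853291943 tiltz [-0.  0. -1.]
turn 0.01 then shift cm [-0.03 -0.11  9.54]
```

>>> step_arm(targets="0 -0.1 0.5 0; 0 0 1 0; 0 0 1.5 0; 0 0 1.5 0; 0 0 1.5 0; 0 0 1.2 0; 0 0 0.8 0; 0 0 0.6 0; 0 0 0.4 0; 0 0 0.2 0; 0 0 0 0; 0 0 0 0")

```text
time_s: 24.35
tcp_pos: [0.3699, 0.1258, 0.0278]
ee_rot: [[1.0, 0.001, 0.001], [0.001, -1.0, 0.0], [0.001, -0.0, -1.0]]
wrist_force: [-0.3, 0.2, -0.7]
gripper_width: 0.477
gripper_force: 30.0
```

>>> step_arm(targets="0 0 0.1 0; 0 0 0.1 0; 0 0 0 0; 0 0 0 0")

```text
time_s: 24.68
tcp_pos: [0.3697, 0.1257, 0.0257]
ee_rot: [[1.0, 0.001, 0.0], [0.001, -1.0, 0.0], [0.0, -0.0, -1.0]]
wrist_force: [-0.2, -0.4, -2.2]
gripper_width: 0.477
gripper_force: 30.0
```

>>> step_arm(targets="0 0 0.1 0; 0 0 0 0; 0 0 0 0")

```text
time_s: 24.93
tcp_pos: [0.3696, 0.1256, 0.0245]
ee_rot: [[1.0, 0.001, -0.0], [0.001, -1.0, -0.0], [-0.0, 0.0, -1.0]]
wrist_force: [-0.2, -0.1, -0.8]
gripper_width: 0.478
gripper_force: 30.0
```

>>> step_arm(targets="0 0 0.07 0; 0 0 0 0; 0 0 0 0")

```text
time_s: 25.18
tcp_pos: [0.3696, 0.1256, 0.0239]
ee_rot: [[1.0, 0.001, 0.0], [0.001, -1.0, 0.0], [0.0, -0.0, -1.0]]
wrist_force: [0.1, -0.1, -0.6]
gripper_width: 0.476
gripper_force: 30.0
```

>>> step_arm(targets="0 0 0.05 0; 0 0 0 0; 0 0 0 0")

```text
time_s: 25.43
tcp_pos: [0.3697, 0.1256, 0.0238]
ee_rot: [[1.0, 0.002, 0.0], [0.002, -1.0, 0.0], [0.0, -0.0, -1.0]]
wrist_force: [-1.6, 0.1, 6.9]
gripper_width: 0.477
gripper_force: 30.0
```

>>> step_arm(targets="0 0 0 0; 0 0 0 0; 0 0 0 0; 0 0 0 0; 0 0 -0.3 0; 0 0 -1 0; 0 0 -2 0; 0 0 -3 0; 0 0 -3 0; 0 0 -2 0; 0 0 -1 0; 0 0 0 0", claw=5.8)

```text
time_s: 26.43
tcp_pos: [0.371, 0.1266, 0.1489]
ee_rot: [[1.0, 0.002, 0.005], [0.002, -1.0, 0.004], [0.005, -0.004, -1.0]]
wrist_force: [0.1, 0.1, 0.6]
gripper_width: 0.667
gripper_force: 0.0
```

>>> step_arm(targets="0 0 0 7; 0 0 0 7; 0 0 0 7; 0 0 0 7; 0 0 0 7; 0 0 0 7; 0 0 0 7; 0 0 0 7; 0 0 0 7; 0 0 0 7; 0 0 0 7; 0 0 0 7", claw=8.2)

```text
time_s: 27.43
tcp_pos: [0.3689, 0.1251, 0.1452]
ee_rot: [[0.1, -0.995, -0.002], [-0.995, -0.1, -0.001], [0.001, 0.002, -1.0]]
wrist_force: [0.0, 0.9, -0.7]
gripper_width: 0.946
gripper_force: 0.0
```

>>> step_arm(targets="0 0 0 6; 0 0 0 0; 0 0 0 0")

```text
time_s: 27.68
tcp_pos: [0.3691, 0.1252, 0.1455]
ee_rot: [[0.004, -1.0, -0.001], [-1.0, -0.004, -0.001], [0.001, 0.001, -1.0]]
wrist_force: [-0.4, 0.6, -0.1]
gripper_width: 0.945
gripper_force: 0.0
```

```bash
python3 go.py .5225 .367 .12 -90
```

```text
t 27.68 tcp [0.3691 0.1252 0.1455] yaw -89.78 j6 -43.0 F [-0.4  0.6 -0.1] w 8.23 gf 0.0 tiltz [ 0.001  0.001 -1.   ]
turn 0.22 then shift cm [-24.18 -15.34   2.55]
```

>>> step_arm(targets="-1 -0.6 0 0; -2 -1.3 0 0; -3 -1.9 0 0; -3.2 -2 0 0; -3.2 -2 0 0; -3.2 -2 0 0; -3 -1.9 0 0; -2.5 -1.6 0 0; -1.7 -1.1 0 0; -1 -0.7 0 0; -0.4 -0.2 0 0; 0 0 0 0")

```text
time_s: 28.68
tcp_pos: [0.5225, 0.3688, 0.1451]
ee_rot: [[0.003, -1.0, -0.001], [-1.0, -0.003, -0.001], [0.001, 0.001, -1.0]]
wrist_force: [0.4, 0.4, 0.3]
gripper_width: 0.943
gripper_force: 0.0
```

>>> step_arm(targets="0 0 0 0; 0 0 0 0")

```text
time_s: 28.85
tcp_pos: [0.5218, 0.3671, 0.1463]
ee_rot: [[0.002, -1.0, -0.001], [-1.0, -0.002, -0.0], [0.0, 0.001, -1.0]]
wrist_force: [0.4, 0.4, 0.0]
gripper_width: 0.942
gripper_force: 0.0
```

```bash
python3 go.py .5225 .367 .015 -90; python3 -c "
from h import *
f=cap('top','t4')
g=cap('side','s4')
A=cv2.resize(f[165:285,155:255],(400,480),interpolation=cv2.INTER_CUBIC)
B=cv2.resize(g[130:250,150:250],(400,480),interpolation=cv2.INTER_CUBIC)
cv2.imwrite('pics/t4c.png',np.hstack([A,B]))"
```

```text
t 28.85 tcp [0.5218 0.3671 0.1463] yaw -89.91 j6 -50.0 F [0.4 0.4 0. ] w 8.2 gf 0.0 tiltz [ 0.     0.001 -1.   ]
turn 0.09 then shift cm [ 1.000e-02 -7.000e-02  1.313e+01]
```

View pics/t4c.png

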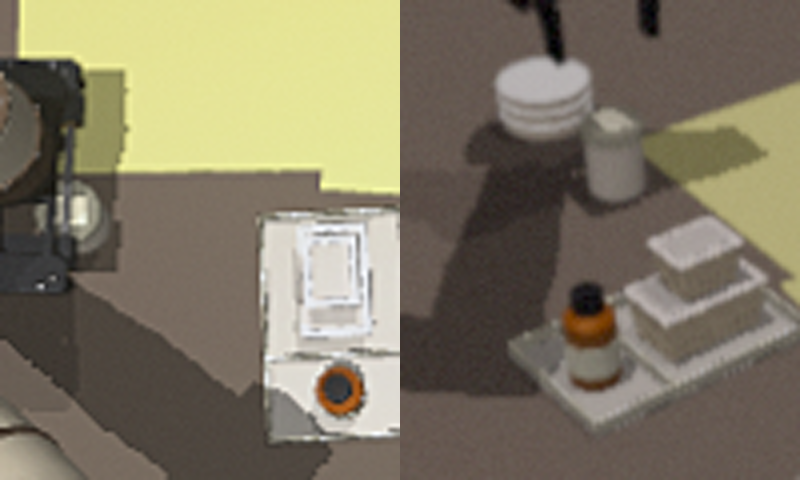

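Bottle upright in the narrow bay (340,388); stack in place. I measure the stack's centring from the lid corners.

```bash
python3 - <<'E'
from fit import *
q=lambda p:(np.array(p,float)+.5)/4-.5+[155,165]
rect(q([(296,226),(367,220),(372,332),(301,339)]),.1,.062,.049,4)
rect(q([(305,237),(353,232),(360,300),(312,306)]),.062,.048,.089,4)
cv2.imwrite('pics/t4d.png',cv2.resize(cv2.imread('pics/t4.png')[215:255,222:257],None,fx=14,fy=14,interpolation=cv2.INTER_CUBIC))
E
```

```text
[0.4702 0.1324] yaw 4.9 res px [ 0.  -0.1 -0.3  0.3  0.1  0.2  0.2 -0.4]
[0.4736 0.1309] yaw 7.7 res px [-0.9 -0.1  0.8 -0.4  0.9  0.2 -0.9  0.3]
```

View pics/t4d.png

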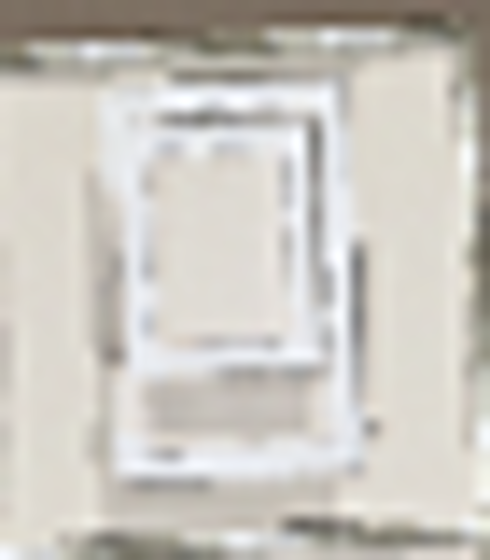

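```bash
python3 - <<'E'
from fit import *
q=lambda p:(np.array(p,float)+.5)/14-.5+[222,215]
rect(q([(106,84),(340,77),(356,464),(118,476)]),.1,.062,.049,4)
rect(q([(124,122),(312,113),(326,362),(132,373)]),.062,.048,.089,4)
E
```

```text
[0.4711 0.133 ] yaw 3.8 res px [-0.3  0.1  0.4 -0.2  0.3  0.1 -0.3  0.1]
[0.4734 0.1318] yaw 4.3 res px [-0.2  0.1  0.2  0.  -0.  -0.1 -0.  -0.1]
```

>>> step_arm(targets="0 -0.1 0.5 0; 0 0 1.5 0; 0 0 2 0; 0 0 2 0; 0 0 2 0; 0 0 2 0; 0 0 1.4 0; 0 0 0.9 0; 0 0 0.5 0; 0 0 0.3 0; 0 0 0 0; 0 0 0 0")

```text
time_s: 29.95
tcp_pos: [0.5237, 0.3682, 0.0162]
ee_rot: [[0.001, -1.0, 0.001], [-1.0, -0.001, 0.001], [-0.001, -0.001, -1.0]]
wrist_force: [0.1, 0.3, 0.6]
gripper_width: 0.946
gripper_force: 0.0
```

>>> step_arm(targets="0 0 0 0; 0 0 0 0; 0 0 0 0; 0 0 0 0; 0 0 0 0; 0 0 0 0", claw=4.4)

```text
time_s: 30.45
tcp_pos: [0.5235, 0.3679, 0.0157]
ee_rot: [[0.001, -1.0, 0.001], [-1.0, -0.001, 0.0], [-0.0, -0.001, -1.0]]
wrist_force: [1.1, -0.1, -0.1]
gripper_width: 0.647
gripper_force: 30.0
```

Opening 56.3 mm means the fingers have met the 57 mm lid with their upper part only. I regrip at the lid's height.

>>> step_arm(targets="0 0 0 0; 0 0 0 0; 0 0 0 0; 0 0 -0.5 0; 0 0 -1 0; 0 0 -0.9 0; 0 0 -0.4 0; 0 0 0 0; 0 0 0 0", claw=7.5)

```text
time_s: 31.2
tcp_pos: [0.5234, 0.368, 0.0441]
ee_rot: [[0.001, -1.0, 0.001], [-1.0, -0.001, 0.001], [-0.001, -0.001, -1.0]]
wrist_force: [-0.1, -0.2, 0.2]
gripper_width: 0.863
gripper_force: 0.0
```

>>> step_arm(targets="0 0 0 0; 0 0 0 0; 0 0 0 0; 0 0 0 0; 0 0 0 0; 0 0 0 0", claw=4.4)

```text
time_s: 31.7
tcp_pos: [0.5233, 0.3677, 0.0431]
ee_rot: [[0.001, -1.0, -0.0], [-1.0, -0.001, -0.0], [0.0, 0.0, -1.0]]
wrist_force: [1.8, 0.2, -0.4]
gripper_width: 0.643
gripper_force: 30.0
```

>>> step_arm(targets="0 0 -0.3 0; 0 0 -0.6 0; 0 0 -1 0; 0 0 -1.5 0; 0 0 -1.5 0; 0 0 -1.5 0; 0 0 -1.5 0; 0 0 -1 0; 0 0 -0.7 0; 0 0 -0.3 0; 0 0 0 0; 0 0 0 0")

```text
time_s: 32.7
tcp_pos: [0.5229, 0.3675, 0.1417]
ee_rot: [[0.001, -1.0, -0.001], [-1.0, -0.001, -0.001], [0.001, 0.001, -1.0]]
wrist_force: [0.5, -0.3, -2.0]
gripper_width: 0.644
gripper_force: 30.0
```

```bash
python3 go.py .4615 -.129 .15 -90
```

```text
t 32.7 tcp [0.5229 0.3675 0.1417] yaw -89.94 j6 -49.0 F [ 0.5 -0.3 -2. ] w 5.6 gf 30.00165956094861 tiltz [ 0.001  0.001 -1.   ]
turn 0.06 then shift cm [49.65  6.14 -0.83]
```

>>> step_arm(targets="0 0 -0.5 0; 0.5 0 -1 0; 1.2 0.1 -1 0; 2 0.2 -0.5 0; 2.7 0.3 0 0; 3 0.4 0 0; 3 0.4 0 0; 3 0.4 0 0; 3 0.4 0 0; 3 0.4 0 0; 3 0.4 0 0; 3 0.4 0 0")

```text
time_s: 33.7
tcp_pos: [0.4891, 0.0916, 0.1736]
ee_rot: [[0.001, -1.0, 0.002], [-1.0, -0.001, 0.0], [-0.0, -0.002, -1.0]]
wrist_force: [0.2, 0.2, -0.7]
gripper_width: 0.647
gripper_force: 30.0
```

>>> step_arm(targets="3 0.4 0 0; 3 0.4 0 0; 3 0.4 0 0; 3 0.4 0 0; 3 0.4 0 0; 2.7 0.3 0 0; 2 0.3 0 0; 1.3 0.3 0 0; 0.8 0.2 0 0; 0.4 0.1 0 0; 0 0 0 0; 0 0 0 0")

```text
time_s: 34.7
tcp_pos: [0.458, -0.1281, 0.1727]
ee_rot: [[0.001, -1.0, 0.001], [-1.0, -0.001, 0.0], [-0.0, -0.001, -1.0]]
wrist_force: [-0.6, -0.1, -2.7]
gripper_width: 0.643
gripper_force: 30.0
```

```bash
python3 go.py .4615 -.129 .046 -90
```

```text
t 34.7 tcp [ 0.458  -0.1281  0.1727] yaw -89.92 j6 -4.0 F [-0.6 -0.1 -2.7] w 5.6 gf 30.00194951891899 tiltz [-0.    -0.001 -1.   ]
turn 0.08 then shift cm [ 0.09 -0.35 12.67]
```

>>> step_arm(targets="0.1 -0.3 0.5 0; 0 0 1.2 0; 0 0 2 0; 0 0 2 0; 0 0 2 0; 0 0 1.6 0; 0 0 1.2 0; 0 0 0.8 0; 0 0 0.5 0; 0 0 0.3 0; 0 0 0 0; 0 0 0 0")

```text
time_s: 35.7
tcp_pos: [0.4615, -0.1292, 0.0518]
ee_rot: [[0.002, -1.0, 0.001], [-1.0, -0.002, -0.0], [0.0, -0.001, -1.0]]
wrist_force: [0.4, 0.2, -0.5]
gripper_width: 0.643
gripper_force: 30.0
```

>>> step_arm(targets="0 0 0.1 0; 0 0 0.1 0; 0 0 0 0; 0 0 0 0")

```text
time_s: 36.03
tcp_pos: [0.461, -0.1293, 0.0496]
ee_rot: [[0.001, -1.0, 0.001], [-1.0, -0.001, 0.0], [-0.0, -0.001, -1.0]]
wrist_force: [0.3, -0.3, -1.8]
gripper_width: 0.646
gripper_force: 30.0
```

>>> step_arm(targets="0 0 0.1 0; 0 0 0.05 0; 0 0 0 0; 0 0 0 0")

```text
time_s: 36.37
tcp_pos: [0.4609, -0.1293, 0.0478]
ee_rot: [[0.001, -1.0, -0.0], [-1.0, -0.001, -0.0], [0.0, 0.0, -1.0]]
wrist_force: [0.4, 0.1, -1.4]
gripper_width: 0.647
gripper_force: 30.0
```

>>> step_arm(targets="0 0 0.1 0; 0 0 0.05 0; 0 0 0 0; 0 0 0 0")

```text
time_s: 36.7
tcp_pos: [0.4609, -0.1293, 0.0463]
ee_rot: [[0.001, -1.0, -0.0], [-1.0, -0.001, -0.0], [0.0, 0.0, -1.0]]
wrist_force: [-0.5, -0.1, -0.6]
gripper_width: 0.645
gripper_force: 30.0
```

>>> step_arm(targets="0 0 0.05 0; 0 0 0 0; 0 0 0 0")

```text
time_s: 36.95
tcp_pos: [0.461, -0.1293, 0.046]
ee_rot: [[0.001, -1.0, 0.0], [-1.0, -0.001, -0.0], [0.0, -0.0, -1.0]]
wrist_force: [-0.6, -0.2, -0.2]
gripper_width: 0.643
gripper_force: 30.0
```

>>> step_arm(targets="0 0 0.05 0; 0 0 0 0; 0 0 0 0")

```text
time_s: 37.2
tcp_pos: [0.4611, -0.1294, 0.0459]
ee_rot: [[0.002, -1.0, 0.0], [-1.0, -0.002, -0.0], [0.0, -0.0, -1.0]]
wrist_force: [-1.5, 0.4, 6.0]
gripper_width: 0.644
gripper_force: 30.0
```

>>> step_arm(targets="0 0 0 0; 0 0 0 0; 0 0 0 0; 0 0 0 0; 0 0 -0.3 0; 0 0 -1 0; 0 0 -2 0; 0 0 -2.5 0; 0 0 -2 0; 0 0 -1 0; 0 0 0 0; 0 0 0 0", claw=7.2)

```text
time_s: 38.2
tcp_pos: [0.4609, -0.1292, 0.1336]
ee_rot: [[0.001, -1.0, 0.001], [-1.0, -0.001, 0.0], [-0.0, -0.001, -1.0]]
wrist_force: [0.2, 0.2, -0.5]
gripper_width: 0.827
gripper_force: 0.0
```

```bash
python3 go.py .5175 -.358 .13 -90
```

```text
t 38.2 tcp [ 0.4609 -0.1292  0.1336] yaw -89.94 j6 -4.0 F [ 0.2  0.2 -0.5] w 7.19 gf 0.0 tiltz [-0.    -0.001 -1.   ]
turn 0.06 then shift cm [22.88 -5.66  0.36]
```

>>> step_arm(targets="0.8 -0.2 0 0; 1.6 -0.4 0 0; 2.5 -0.6 0 0; 3 -0.8 0 0; 3 -0.8 0 0; 3 -0.8 0 0; 3 -0.7 0 0; 2.5 -0.6 0 0; 1.8 -0.4 0 0; 1.1 -0.3 0 0; 0.5 -0.1 0 0; 0 0 0 0", claw=6)

```text
time_s: 39.2
tcp_pos: [0.5177, -0.3578, 0.132]
ee_rot: [[0.0, -1.0, -0.002], [-1.0, -0.0, 0.001], [-0.001, 0.002, -1.0]]
wrist_force: [0.3, -0.3, 0.5]
gripper_width: 0.689
gripper_force: 0.0
```

>>> step_arm(targets="0 0 0 0; 0 0 0 0")

```text
time_s: 39.37
tcp_pos: [0.518, -0.3562, 0.1332]
ee_rot: [[0.002, -1.0, -0.001], [-1.0, -0.002, 0.0], [-0.0, 0.001, -1.0]]
wrist_force: [0.4, -0.1, -1.1]
gripper_width: 0.683
gripper_force: 0.0
```

```bash
python3 go.py .5175 -.358 .02 -90; python3 -c "
from h import *
f=cap('top','t5')
g=cap('side','s5')
A=cv2.resize(f[170:290,285:385],(400,480),interpolation=cv2.INTER_CUBIC)
B=cv2.resize(g[215:335,255:355],(400,480),interpolation=cv2.INTER_CUBIC)
cv2.imwrite('pics/t5c.png',np.hstack([A,B]))"
```

```text
t 39.37 tcp [ 0.518  -0.3562  0.1332] yaw -89.87 j6 20.0 F [ 0.4 -0.1 -1.1] w 5.94 gf 0.0 tiltz [-0.     0.001 -1.   ]
turn 0.13 then shift cm [ 0.18  0.05 11.32]
```

View pics/t5c.png

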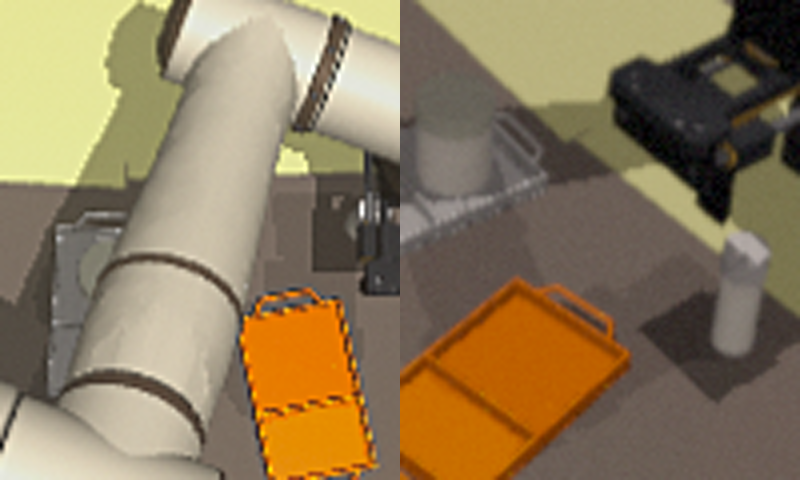

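Jar stands upright in the wider bay (right panel 455,140); the vial (740,290) is below the fingers. I take it by its cap (the widest part).

>>> step_arm(targets="0.15 0 0.5 0; 0 0 1.2 0; 0 0 1.5 0; 0 0 1.5 0; 0 0 1.2 0; 0 0 0.9 0; 0 0 0.6 0; 0 0 0.3 0; 0 0 0 0; 0 0 0 0")

```text
time_s: 40.3
tcp_pos: [0.5186, -0.3589, 0.0568]
ee_rot: [[0.001, -1.0, 0.001], [-1.0, -0.001, -0.0], [0.0, -0.001, -1.0]]
wrist_force: [-0.4, 0.0, 0.3]
gripper_width: 0.692
gripper_force: 0.0
```

>>> step_arm(targets="0 0 0 0; 0 0 0 0; 0 0 0 0; 0 0 0 0; 0 0 0 0; 0 0 0 0; 0 0 0 0", claw=2)

```text
time_s: 40.88
tcp_pos: [0.5183, -0.3588, 0.0565]
ee_rot: [[0.001, -1.0, 0.0], [-1.0, -0.001, -0.0], [0.0, -0.0, -1.0]]
wrist_force: [0.1, 1.0, 1.2]
gripper_width: 0.333
gripper_force: 30.0
```

>>> step_arm(targets="0 0 -0.3 0; 0 0 -0.6 0; 0 0 -1 0; 0 0 -1.5 0; 0 0 -1.5 0; 0 0 -1.5 0; 0 0 -1.5 0; 0 0 -1 0; 0 0 -0.7 0; 0 0 -0.3 0; 0 0 0 0; 0 0 0 0")

```text
time_s: 41.88
tcp_pos: [0.5178, -0.3585, 0.1548]
ee_rot: [[0.001, -1.0, -0.001], [-1.0, -0.001, 0.001], [-0.001, 0.001, -1.0]]
wrist_force: [0.2, 0.1, -0.4]
gripper_width: 0.335
gripper_force: 30.0
```

```bash
python3 go.py .3865 -.1265 .15 -90
```

```text
t 41.88 tcp [ 0.5178 -0.3585  0.1548] yaw -89.93 j6 20.0 F [ 0.2  0.1 -0.4] w 2.91 gf 29.999975776299834 tiltz [-0.001  0.001 -1.   ]
turn 0.07 then shift cm [-23.2   13.13   0.48]
```

>>> step_arm(targets="-0.5 0.3 0 0; -1.2 0.7 0 0; -2 1.1 0 0; -2.5 1.4 0 0; -2.6 1.5 0 0; -2.6 1.5 0 0; -2.6 1.5 0 0; -2.5 1.4 0 0; -2.2 1.3 0 0; -1.8 1.1 0 0; -1.2 0.7 0 0; -0.8 0.5 0 0")

```text
time_s: 42.88
tcp_pos: [0.3863, -0.1328, 0.1549]
ee_rot: [[0.002, -1.0, -0.001], [-1.0, -0.002, 0.0], [-0.0, 0.001, -1.0]]
wrist_force: [-0.1, -0.7, 0.4]
gripper_width: 0.332
gripper_force: 30.0
```

>>> step_arm(targets="-0.5 0.3 0 0; -0.2 0.1 0 0; 0 0 0 0; 0 0 0 0; 0 0 0 0")

```text
time_s: 43.3
tcp_pos: [0.3843, -0.1273, 0.1552]
ee_rot: [[0.001, -1.0, -0.0], [-1.0, -0.001, -0.0], [0.0, 0.0, -1.0]]
wrist_force: [0.0, -0.7, -1.1]
gripper_width: 0.329
gripper_force: 30.0
```

```bash
python3 go.py .384 -.1265 .0595 -90
```

```text
t 43.3 tcp [ 0.3843 -0.1273  0.1552] yaw -89.97 j6 -5.0 F [ 0.  -0.7 -1.1] w 2.86 gf 30.000036293640733 tiltz [ 0.  0. -1.]
turn 0.03 then shift cm [-0.08  0.03  9.57]
```

>>> step_arm(targets="0 0 0.5 0; 0 0 1 0; 0 0 1.5 0; 0 0 1.5 0; 0 0 1.5 0; 0 0 1.2 0; 0 0 0.8 0; 0 0 0.6 0; 0 0 0.4 0; 0 0 0.2 0; 0 0 0 0; 0 0 0 0")

```text
time_s: 44.3
tcp_pos: [0.3843, -0.1269, 0.0637]
ee_rot: [[0.001, -1.0, 0.001], [-1.0, -0.001, -0.0], [0.0, -0.001, -1.0]]
wrist_force: [0.3, -1.5, 0.1]
gripper_width: 0.331
gripper_force: 30.0
```

>>> step_arm(targets="0 0 0.1 0; 0 0 0.1 0; 0 0 0 0; 0 0 0 0")

```text
time_s: 44.63
tcp_pos: [0.384, -0.1269, 0.0615]
ee_rot: [[0.001, -1.0, 0.0], [-1.0, -0.001, 0.0], [-0.0, -0.0, -1.0]]
wrist_force: [-0.3, 0.2, 0.7]
gripper_width: 0.332
gripper_force: 30.0
```

>>> step_arm(targets="0 0 0.1 0; 0 0 0 0; 0 0 0 0")

```text
time_s: 44.88
tcp_pos: [0.3839, -0.1269, 0.0603]
ee_rot: [[0.001, -1.0, -0.0], [-1.0, -0.001, -0.0], [0.0, 0.0, -1.0]]
wrist_force: [-0.7, 0.5, 0.3]
gripper_width: 0.335
gripper_force: 30.0
```

>>> step_arm(targets="0 0 0.06 0; 0 0 0 0; 0 0 0 0")

```text
time_s: 45.13
tcp_pos: [0.3839, -0.1269, 0.0597]
ee_rot: [[0.001, -1.0, -0.0], [-1.0, -0.001, -0.0], [0.0, 0.0, -1.0]]
wrist_force: [0.0, 1.1, -1.1]
gripper_width: 0.335
gripper_force: 30.0
```

>>> step_arm(targets="0 0 0.05 0; 0 0 0 0; 0 0 0 0")

```text
time_s: 45.38
tcp_pos: [0.384, -0.1269, 0.0594]
ee_rot: [[0.001, -1.0, 0.0], [-1.0, -0.001, -0.0], [0.0, -0.0, -1.0]]
wrist_force: [-0.5, -0.3, 2.4]
gripper_width: 0.331
gripper_force: 30.0
```

>>> step_arm(targets="0 0 0 0; 0 0 0 0; 0 0 0 0; 0 0 0 0; 0 0 -0.3 0; 0 0 -0.7 0; 0 0 -1.5 0; 0 0 -2.5 0; 0 0 -3 0; 0 0 -3 0; 0 0 -2 0; 0 0 -1 0", claw=4.3)

```text
time_s: 46.38
tcp_pos: [0.3854, -0.127, 0.2031]
ee_rot: [[0.002, -1.0, 0.007], [-1.0, -0.002, -0.0], [0.0, -0.007, -1.0]]
wrist_force: [-0.2, -0.3, 0.1]
gripper_width: 0.494
gripper_force: 0.0
```

>>> step_arm(targets="1 0 0 0; 2 0 0 0; 3 0 0 0; 3 0 0 0; 3 0 0 0; 3 0 0 0; 3 0 0 0; 3 0 0 0; 2 0 0 0; 1 0 0 0; 0 0 0 0; 0 0 0 0")

```text
time_s: 47.38
tcp_pos: [0.3839, -0.3666, 0.1992]
ee_rot: [[0.0, -1.0, -0.0], [-1.0, -0.0, 0.001], [-0.001, 0.0, -1.0]]
wrist_force: [-0.5, 0.4, 0.5]
gripper_width: 0.494
gripper_force: 0.0
```

```bash
python3 go.py; python3 -c "
from h import *
f=cap('top','t6')
g=cap('side','s6')
A=cv2.resize(f[165:285,210:344],(402,360),interpolation=cv2.INTER_CUBIC)
B=cv2.resize(g[155:285,170:300],(390,390),interpolation=cv2.INTER_CUBIC)
A=cv2.copyMakeBorder(A,0,30,0,0,cv2.BORDER_CONSTANT)
cv2.imwrite('pics/t6c.png',np.hstack([A,B]))"
```

```text
t 47.38 tcp [ 0.3839 -0.3666  0.1992] yaw -89.98 j6 26.0 F [-0.5  0.4  0.5] w 4.3 gf 0.0 tiltz [-0.001  0.    -1.   ]
```

View pics/t6c.png

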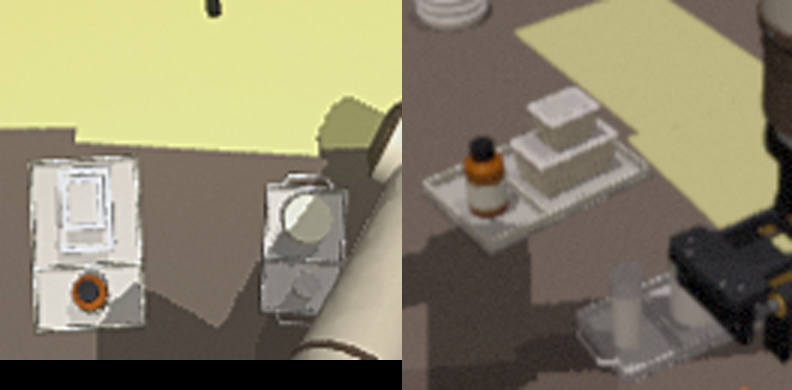

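All five containers stand upright in their bays: jar at (307,215), vial at (307,288), bottle at (90,290) and the stack at (85,205).

```bash
python3 -c "
from station import r
print(r.finish_job())"
```

```text
the job is handed in; nothing more can be done
None
```

Job handed in at about 47 s of the 128 s allowed: all five containers are upright in their bays, with the small tub measuring about 2.5 mm off centre on the big one (about the camera's accuracy), and nothing else on the bench was moved.

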